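# Feel along the flanged shaft on the inspection stand

## Robot

A 6-joint arm with a two-finger parallel gripper is mounted at the origin on the work surface. World frame = base frame: x ahead of the robot, y to its left, z up, the work surface at z = 0. Lengths are in m, angles in rad, forces in N, time in s.
With the tool pointing down it reaches from about 0.3 to 0.95 m from the base axis. Payload 3.1 kg.
Tool frame: the origin (TCP) lies at the very end of the fingers, on their centre line; the grasp point (between the pads) lies 19 mm behind it (manip.tcp_to_grasp is the distance from the TCP to the grasp point, in m); z points along the fingers, y is the line along which they close (so a half turn about z gives the same grasp; the last joint's range is limited). The gripper opens to 85 mm and grips with 20 to 120 N. Pads are 22 mm wide; open, the fingers measure 114 mm over their backs; the gripper's body (76 mm by 85 mm) begins 54 mm behind the grasp point. The pads swing forward as they close: fully open they stand 13 mm farther back than shut.
Start: joints at [1.234, 0.308, 1.634, -0, 1.2, -0.07], TCP at [0.165, 0.603, 0.231] pointing down, gripper open.
Joint ranges: [-3.06, 3.06], [-0.79, 1.96], [0.05, 2.63], [-1.19, 4.34], [0.05, 2.64], [-2.94, 2.94]. Speed limits (rad/s): [2.79, 2.79, 3.14, 3.14, 3.14, 3.14].

## Interface

Orientations are given as a unit quaternion [x, y, z, w].
In Python, from bench import manip gives the robot as it stands.
- The arm moves only by the tool play_rows, never from a script. Its arguments are lists of equal length, an entry for each row: "offset": the shift along the tool's x, y, z in cm, a list of three; "turn": the turn about the tool's z in degrees; "claw": the finger opening in cm, from 0 to 8.54. A call has 1 to 20 rows; each row is the pose to reach, as a shift and turn from the pose commanded when the call began, along the tool's axes at that moment; what a row does not reach only later rows make up. A row lasts 1/8 s, in which the tool goes at most 62.5 mm and 10.7 degrees, less where a joint would pass 70% of its speed; a pose out of reach is approached as far as the arm can. A call with a gripper value outside its range is refused whole. The fingers move at their own pace and stop on an object; the grip force is fixed at half the most. Time passes only in rows, so rows that repeat a pose let the fingers close. It gives the time, the measured TCP pose, the force, the opening and the grip force at its end, in the units of the state.
- manip.sense(): the state, without advancing time (a new reading comes with each control period).
- manip.capture(name): name is "side" or "top" or "wrist"; returns a dict with "frame" (420x560x3 uint8, red, green, blue), "fx", "fy", "cx", "cy" (pixels), "R" (3x3) and "t" (3): a world point X has camera coordinates R X + t. Camera axes: x right, y down, z forward; pixel columns grow to the right and rows downward; lengths in m; the calibration is good to about 2 mm. The wrist camera is an equidistant fisheye: a pixel r from the principal point sees the ray r / f radians off the axis. A picture is of the moment at which its call begins. There is no depth.
- manip.sign_off(): hands the job in; it is judged then, once.
The state is a dict: "clock": time; "q": joint angles; "qd": joint speeds; "tau": joint torques, N m; "tcp_pos": TCP position; "tcp_rot": TCP orientation; "contact_force": force on the tool from outside, world axes, zero at the start; "moment": the same for the moment, N m; "opening": finger opening in m; "finger_force": force on a finger pad.
Only numpy, scipy, OpenCV 4.12 (cv2) and the standard library are available. Lean on these libraries where they do the work, as an engineer would, in place of code of your own. Each camera call takes 0.05 s, during which the arm holds its last target. There are 200 camera calls.

## Task

Inspect the flanged shaft lying in the sprung stand by touch: set the fingertips lightly on top of the bare shaft close beside the flange (within 5 cm of it), then stroke along its top in one go, without lifting off, to the free end (the last 4 cm), and lift away. Press just enough that the sprung cradle gives a little all the way, but never push it down to its stop. The shaft must stay in its rests, neither lifted nor slid along, and the other parts must be left alone.

Things in the scene. Friction and masses are not known exactly. Their poses are not given: they have to be found in the camera images.
- shaft: Loose flanged steel shaft (0.6-0.8 kg) lying level in two vee rests. Shaft 32 mm in diameter, 200 mm long; at one end a flange 70 mm in diameter, 18 mm thick, with a 26 mm boss 12 mm long beyond it. Origin: on the axis at the flange's inner face; x along the shaft to the free end (x = 200 mm). Axis 78 mm above the table, so the top line to stroke is at 94 mm; the flange stands 19 mm above it.
- shaft_end (a point): Centre of the free (flangeless) end face of the shaft, 200 mm from shaft's origin along the axis.
- stand: Fixed inspection stand: grey base plate 180 x 90 x 12 mm, above it a sprung aluminium cradle whose two vee rests (x = -65 and +65 mm) carry the shaft. Origin: centre of the base's underside on the table; x along the shaft to its free end, z up. The flange's inner face is at about x = -95 mm, the shaft's axis on y = 0. It can stand turned to any yaw.
- cradle (a joint): How far the cradle with the shaft is pushed down, in m: 0 at rest (top), growing downward, hard stop at 0.012. It stays level wherever the shaft is pressed. It starts to give at about 0.3 to 2 N, then takes 0.4 N more per mm (5 mm: about 2 to 4 N), and springs back when released.
- bushing: Bystander: loose dark-steel flanged bushing standing on the table, 62 mm wide, 70 mm high, beside the stand. Origin: centre of its underside.
- collar: Bystander: loose dark-steel ring lying on the table, 64 mm wide, 28 mm high, beside the stand. Origin: centre of its underside.
- pin: Bystander: loose steel pin standing on the table, 28 mm wide, 61 mm high, beside the stand. Origin: centre of its underside.
There are look-alikes about, which are no part of the job. What is shaped like the stand but purple or red is not meant.

How it is judged:
By the outcome, as a careful person would: the job done as asked, in the order asked, and still so for the second after the job is handed in, with the robot touching nothing.
It also fails if it takes over 42 s, if anything falls off the work surface, if the arm or the gripper's body presses on something with over 40 N, if the wrist force passes 120 N, or if a joint passes its speed limit or range.

## Working session

There is one attempt and no reset: what is moved stays moved. The work goes in short steps, Python scripts to look and compute and a tool call to move; the robot and the scene stay as the last step left them, time stands still between calls to the robot, and variables do not carry over. Pictures are saved under pics/ and viewed, at most 10 in all, crops included, and the job is handed in when it is done.

Besides the shell and the picture viewer there is one more tool, called after "Emit:" as name(argument=value, ...), one argument or row to a line, values as JSON. play_rows: Moves the arm, as the interface text tells. Its arguments: {"type":"object","properties":{"offset":{"type":"array","items":{"type":"array","items":{"type":"number"}}},"turn":{"type":"array","items":{"type":"number"}},"claw":{"type":"array","items":{"type":"number"}}},"required":["offset","turn","claw"]}

```bash
mkdir -p pics && python3 - <<'E'
from bench import manip
import cv2, json, numpy as np
s=manip.sense(); print({k:np.round(v,3).tolist() for k,v in s.items()})
for n in ("top","side"):
    c=manip.capture(n); cv2.imwrite(f"pics/{n}1.png",c["frame"][:,:,::-1])
    np.savez(f"{n}1.npz",**c); print(n,c["fx"],c["cx"],c["cy"],(-c["R"].T@c["t"]).round(3))
E
```

```text
{'clock': 0.0, 'q': [1.234, 0.309, 1.635, 0.0, 1.2, -0.07], 'qd': [0.001, -0.0, 0.001, -0.003, 0.0, -0.001], 'tau': [0.001, -41.527, -27.666, -0.0, 0.01, 0.0], 'tcp_pos': [0.165, 0.602, 0.23], 'tcp_rot': [0.133, 0.991, -0.001, -0.0], 'contact_force': [-0.159, 0.496, 0.328], 'moment': [-0.001, 0.037, -0.016], 'finger_force': 0.0, 'opening': 0.085}
top 422.31755120834544 274.5141761208792 210.14674741594067 [ 0.502 -0.039  0.984]
side 516.7024130994239 279.20572525743444 213.47148995699098 [ 0.148 -0.527  0.861]
```

View pics/top1.png

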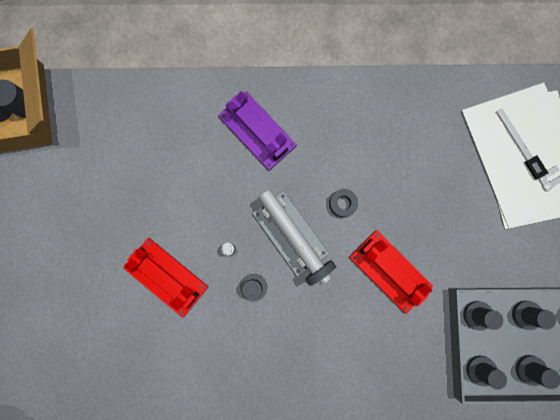

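View pics/side1.png

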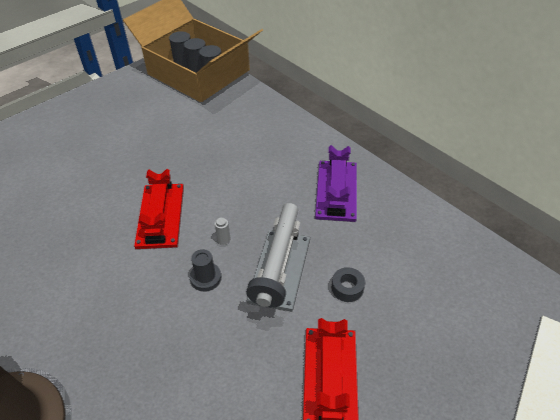

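The top view shows the grey stand, with the shaft's free end near (268,196) and the flange near (320,270). The bushing is at (252,288), the pin at (228,249) and the collar at (343,203). The red and purple stands are decoys. I'll enlarge the shaft next.

```bash
python3 - <<'E'
import cv2, numpy as np
t=cv2.imread("pics/top1.png")[180:300,240:350]; s=cv2.imread("pics/side1.png")[195:315,235:320]
a=cv2.resize(t,None,fx=4,fy=4,interpolation=cv2.INTER_CUBIC); b=cv2.resize(s,None,fx=4,fy=4,interpolation=cv2.INTER_CUBIC)
cv2.imwrite("pics/crop1.png",np.hstack([a,b]))
E
```

```text
(no output)
```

View pics/crop1.png

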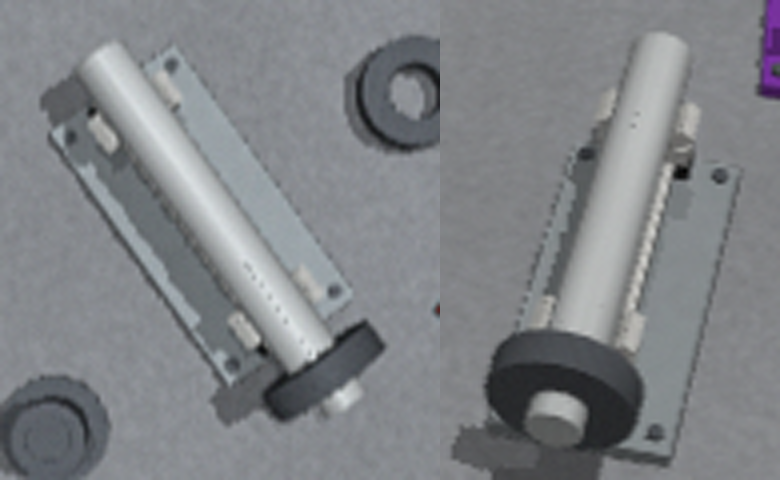

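The crop shows the bright shaft silhouette. In top-crop pixels its axis runs from about (101,57) at the free end to (308,354) at the flange. In the side crop (origin 440) it runs from about (222,45) to (147,335). I'll trace the edges in perpendicular profiles.

```bash
cat > geo.py <<'E'
import cv2, numpy as np
from scipy.ndimage import map_coordinates
def ray(c,p,z):
    d=c["R"].T@np.array([(p[0]-c["cx"])/c["fx"],(p[1]-c["cy"])/c["fy"],1]); o=-c["R"].T@c["t"]
    return o+d*(z-o[2])/d[2]
def proj(c,X):
    v=c["R"]@np.asarray(X)+c["t"]; return np.array([c["fx"]*v[0]/v[2]+c["cx"],c["fy"]*v[1]/v[2]+c["cy"]])
E
python3 - <<'E'
from geo import *
for n,a,b,hw in (("top",(265.2,194.2),(317,268.5),6.5),("side",(290.5,206.2),(271.8,278.8),6.8)):
    c=dict(np.load(n+"1.npz")); g=cv2.cvtColor(c["frame"],cv2.COLOR_RGB2GRAY).astype(float)
    a=np.array(a);b=np.array(b);L=np.linalg.norm(b-a);u=(b-a)/L;v=np.array([-u[1],u[0]])
    w=np.arange(-12,12.01,.25); pts=[[],[]]
    for s in np.arange(.05,.93,.02)*L:
        P=a+u*s; xy=P[:,None]+v[:,None]*w
        d=np.gradient(cv2.GaussianBlur(map_coordinates(g,[xy[1],xy[0]],order=1)[None],(0,0),2)[0])
        for k,sg in ((0,-1),(1,1)):
            m=np.abs(w-sg*hw)<2.5; e=w[m][np.argmax(-sg*d[m])]; pts[k].append(P+v*e)
    ls=[cv2.fitLine(np.float32(p),cv2.DIST_HUBER,0,.01,.01).ravel() for p in pts]
    W=[]
    for l,p in zip(ls,pts):
        nn=np.array([-l[1],l[0]]); print(n,"resid",np.std((np.array(p)-l[2:])@nn).round(2))
    ctr=[]
    for q in (a,b):
        e=[]
        for l in ls: # intersect perpendicular at q
            t=np.linalg.solve(np.c_[l[:2],-v],q-l[2:]); e.append(q+v*t[1])
        ctr.append((e[0]+e[1])/2); print(" width px",np.linalg.norm(e[0]-e[1]).round(2),"ctr",ctr[-1].round(2))
    # ends along the centre line
    prof=lambda q,r:map_coordinates(g,[(q[1]+u[1]*r),(q[0]+u[0]*r)],order=1)
    r=np.arange(-8,8.01,.25)
    for q in ctr:
        f=prof(q,r); print("  prof",f[::4].round().astype(int).tolist())
    Wp=[ray(c,q,.078) for q in ctr]; d=Wp[1]-Wp[0]
    print(" world",[x.round(4).tolist() for x in Wp],"yaw(to free)",np.degrees(np.arctan2(-d[1],-d[0])).round(2),"len",np.linalg.norm(d).round(4))
E
```

```text
top resid 0.19
top resid 0.41
 width px 11.94 ctr [264.71 194.54]
 width px 11.91 ctr [317.31 268.28]
  prof [141, 140, 140, 141, 141, 150, 188, 209, 209, 209, 210, 209, 209, 209, 211, 211, 210]
  prof [218, 217, 219, 208, 189, 216, 217, 197, 194, 186, 82, 78, 92, 93, 93, 92, 88]
 world [[0.6275, -0.0154, 0.078], [0.4683, -0.1262, 0.078]] yaw(to free) 34.84 len 0.194
side resid 1.43
side resid 0.45
 width px 11.81 ctr [290.17 206.12]
 width px 20.72 ctr [271.9  278.83]
  prof [132, 130, 130, 131, 139, 168, 181, 182, 182, 181, 183, 183, 185, 185, 184, 184, 184]
  prof [180, 184, 183, 184, 184, 183, 183, 182, 128, 85, 79, 79, 81, 80, 79, 78, 76]
 world [[0.6347, -0.0066, 0.078], [0.4885, -0.1152, 0.078]] yaw(to free) 36.59 len 0.1821
```

The measured width of 11.9 px is below the expected 14.9 px, so one edge is misplaced. I'll look at the profiles themselves.

```bash
python3 - <<'E'
from geo import *
for n,a,b in (("top",(264.71,194.54),(317.31,268.28)),("side",(290.5,206.2),(271.8,278.8))):
    c=dict(np.load(n+"1.npz")); g=cv2.cvtColor(c["frame"],cv2.COLOR_RGB2GRAY).astype(float)
    a=np.array(a);b=np.array(b);u=(b-a)/np.linalg.norm(b-a);v=np.array([-u[1],u[0]]);w=np.arange(-14,15)
    print(n,"v",v.round(2),w.tolist())
    for f in (.05,.1,.3,.4,.5,.6,.7,.9):
        P=a+(b-a)*f; xy=P[:,None]+v[:,None]*w; print(f,map_coordinates(g,[xy[1],xy[0]],order=1).astype(int).tolist())
E
```

```text
top v [-0.81  0.58] [-14, -13, -12, -11, -10, -9, -8, -7, -6, -5, -4, -3, -2, -1, 0, 1, 2, 3, 4, 5, 6, 7, 8, 9, 10, 11, 12, 13, 14]
0.05 [138, 138, 139, 138, 137, 138, 137, 134, 161, 179, 188, 196, 203, 209, 208, 195, 182, 170, 151, 137, 118, 95, 88, 96, 94, 95, 93, 93, 92]
0.1 [147, 150, 161, 159, 160, 161, 153, 141, 160, 179, 191, 199, 204, 210, 213, 196, 182, 169, 154, 139, 120, 99, 72, 40, 49, 96, 110, 110, 112]
0.3 [159, 159, 158, 159, 161, 162, 156, 143, 163, 181, 191, 202, 211, 218, 213, 199, 185, 174, 161, 144, 124, 101, 86, 92, 107, 109, 108, 110, 109]
0.4 [158, 158, 158, 159, 160, 158, 153, 143, 159, 179, 191, 201, 209, 216, 214, 198, 186, 173, 158, 143, 122, 101, 94, 98, 108, 110, 111, 110, 109]
0.5 [160, 160, 159, 160, 158, 160, 150, 140, 158, 177, 189, 198, 208, 215, 210, 198, 185, 171, 158, 141, 121, 105, 96, 98, 111, 111, 111, 111, 110]
0.6 [160, 160, 160, 161, 161, 160, 151, 137, 157, 175, 187, 197, 206, 213, 209, 198, 186, 173, 158, 144, 124, 106, 96, 98, 110, 112, 110, 109, 109]
0.7 [159, 160, 160, 160, 160, 161, 155, 137, 156, 174, 186, 196, 209, 204, 183, 192, 189
[... 815 characters left out ...]
 174, 141, 133, 151, 166, 175, 181, 186, 187, 186, 185, 180, 173, 167, 158, 143, 122, 100, 75, 59, 55, 58, 102]
0.5 [121, 122, 122, 119, 112, 169, 178, 133, 125, 147, 162, 172, 179, 184, 186, 185, 185, 180, 175, 169, 161, 147, 130, 106, 92, 91, 91, 92, 92]
0.6 [137, 136, 135, 122, 105, 189, 187, 139, 123, 141, 157, 167, 176, 181, 184, 185, 184, 181, 176, 171, 164, 153, 138, 114, 93, 89, 101, 127, 135]
0.7 [135, 135, 124, 118, 109, 180, 191, 144, 124, 138, 154, 166, 174, 181, 185, 184, 184, 184, 181, 175, 167, 158, 145, 124, 99, 91, 91, 97, 125]
0.9 [136, 144, 165, 177, 180, 166, 153, 132, 118, 129, 148, 161, 171, 177, 182, 183, 183, 184, 185, 181, 174, 169, 158, 141, 110, 132, 139, 114, 122]
```

```bash
python3 - <<'E'
from geo import *
T=dict(np.load("top1.npz"));S=dict(np.load("side1.npz"))
A=ray(T,(264.5,194.7),.078);B=ray(T,(317.1,268.4),.078);u=(A-B)/np.linalg.norm(A-B)
print("top axis",A.round(4),B.round(4),np.degrees(np.arctan2(u[1],u[0])))
C=ray(S,(288.5,213.4),.078);D=ray(S,(272.1,271.1),.078);n=np.array([-u[1],u[0],0])
for X in (C,D): print("side axis pt",X.round(4),"lateral off top line",((X-A)@n).round(4),"along from A",((X-A)@u).round(4))
# flange inner face / free end: profile px along axis, both views
# free end: top image edge ~ 2.5px before a ; flange edge top rim ~ +1.8 px after b
ua=np.array([264.5-317.1,194.7-268.4]);ua/=np.linalg.norm(ua)
print("free end z.078",ray(T,np.array([264.5,194.7])+2.2*ua,.078).round(4),"z.094",ray(T,np.array([264.5,194.7])+2.2*ua,.094).round(4))
print("flange rim z.113",ray(T,np.array([317.1,268.4])-1.6*ua,.113).round(4))
us=np.array([290.5-271.8,206.2-278.8]);us/=np.linalg.norm(us)
print("side free end z.094",ray(S,np.array([290.2,206.1])+3.3*us,.094).round(4))
print("side flange rim z.113",ray(S,np.array([271.5,278.8])-0*us,.113).round(4))
from bench import manip
s=manip.sense();from scipy.spatial.transform import Rotation as R
print(R.from_quat(s["tcp_rot"]).as_matrix().round(3))
E
```

```text
top axis [ 0.6272 -0.0149  0.078 ] [ 0.468  -0.1258  0.078 ] 34.857151248455445
side axis pt [ 0.6187 -0.0189  0.078 ] lateral off top line 0.0016 along from A -0.0093
side axis pt [ 0.5001 -0.1026  0.078 ] lateral off top line 0.0006 along from A -0.1544
free end z.078 [ 0.6311 -0.0122  0.078 ] z.094 [ 0.6288 -0.0127  0.094 ]
flange rim z.113 [ 0.4667 -0.1242  0.113 ]
side free end z.094 [ 0.632 -0.012  0.094]
side flange rim z.113 [ 0.4728 -0.1331  0.113 ]
[[-0.965  0.264 -0.001]
 [ 0.264  0.965 -0.002]
 [ 0.    -0.002 -1.   ]]
```

Emit:
play_rows(
  offset=[
    [-3.1, -3.7, 0],
    [-6.2, -7.5, 0],
    [-9.4, -11.2, 0],
    [-12.5, -15, 0],
    [-15.7, -18.7, 0],
    [-18.8, -22.5, 0],
    [-22, -26.2, 0],
    [-25.1, -30, 0],
    [-28.2, -33.8, 0],
    [-31.4, -37.5, 0],
    [-34.5, -41.3, 0],
    [-37.7, -45, 0],
    [-40.8, -48.8, 0],
    [-44, -52.6, 0],
    [-47.1, -56.3, 0],
    [-50.3, -60.1, 0],
    [-50.3, -60.1, 0],
    [-50.3, -60.1, 3],
    [-50.3, -60.1, 6],
    [-50.3, -60.1, 6],
  ],
  turn=[-3.1, -6.3, -9.4, -12.5, -15.7, -18.8, -22, -25.1, -28.2, -31.4, -34.5, -37.6, -40.8, -43.9, -47, -50.2, -50.2, -50.2, -50.2, -50.2],
  claw=[0, 0, 0, 0, 0, 0, 0, 0, 0, 0, 0, 0, 0, 0, 0, 0, 0, 0, 0, 0],
)

```text
clock: 2.6
tcp_pos: [0.4883, -0.1077, 0.1685]
tcp_rot: [-0.3, 0.954, 0.002, -0.003]
contact_force: [-0.0, -0.3, -0.2]
opening: -0.0001
finger_force: 0.0
```

```bash
python3 - <<'E'
from bench import manip
from geo import *
from scipy.spatial.transform import Rotation as R
s=manip.sense(); M=R.from_quat(s["tcp_rot"]).as_matrix()
w=manip.capture("wrist")["frame"]; t=manip.capture("side"); s=manip.sense()
u=np.array([.8206,.5715,0]);n=np.array([-.5715,.8206,0]);O=np.array([.467,-.1262,0])+.0006*n
p=np.array(s["tcp_pos"]); print(p.round(4),"along",(p-O)@u,"lat",(p-O)@n); print(M.round(4)); print(s["contact_force"])
f=t["frame"][150:330,180:420]
print("tip px side",proj(t,p))
cv2.imwrite("pics/w2.png",np.hstack([cv2.resize(w,(400,300)),cv2.resize(f,(400,300))])[:,:,::-1])
E
```

```text
[ 0.4914 -0.1088  0.1716] along 0.029978359676408453 lat -0.00021519141312329376
[[-0.8198 -0.5726 -0.0073]
 [-0.5727  0.8198  0.0026]
 [ 0.0045  0.0063 -1.    ]]
[0.70159729 0.46401176 0.78527306]
tip px side [269.34461489 244.15656182]
```

View pics/w2.png

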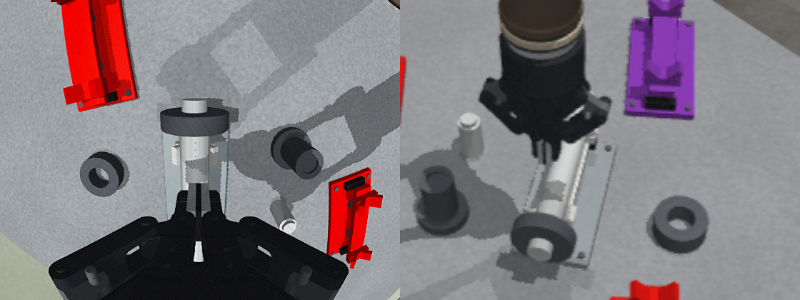

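The wrist view shows the shut fingers lined up over the shaft beside the flange, with the shaft at column 195 and the flange at (195,122). The side view agrees. I'll descend now.

Emit:
play_rows(
  offset=[
    [0, 0, 1],
    [0, 0, 2],
    [0, 0, 3],
    [0, 0, 4],
    [0, 0, 5],
    [0, 0, 6],
    [0, 0, 6.5],
    [0, 0, 7],
    [0, 0, 7.2],
    [0, 0, 7.2],
    [0, 0, 7.2],
    [0, 0, 7.2],
    [0, 0, 7.2],
  ],
  turn=[0, 0, 0, 0, 0, 0, 0, 0, 0, 0, 0, 0, 0],
  claw=[0, 0, 0, 0, 0, 0, 0, 0, 0, 0, 0, 0, 0],
)

```text
clock: 4.32
tcp_pos: [0.4917, -0.1095, 0.0995]
tcp_rot: [-0.3, 0.954, -0.0, 0.0]
contact_force: [0.6, 0.2, -0.2]
opening: 0.0006
finger_force: 0.0
```

```bash
cat > st.py <<'E'
from bench import manip
import numpy as np
from scipy.spatial.transform import Rotation as R
s=manip.sense(); u=np.array([.8206,.5715,0]);n=np.array([-.5715,.8206,0]);O=np.array([.467,-.1262,0])+.0006*n
p=np.array(s["tcp_pos"]); M=R.from_quat(s["tcp_rot"]).as_matrix()
print(s["clock"],"z",p[2].round(4),"along",((p-O)@u).round(4),"lat",((p-O)@n).round(4),"F",np.round(s["contact_force"],2),"x",M[:,0].round(4),"z",M[:,2].round(4))
E
python3 st.py
```

```text
4.325 z 0.0995 along 0.0298 lat -0.001 F [ 0.64  0.15 -0.2 ] x [-8.200e-01 -5.723e-01 -2.000e-04] z [ 4.e-04 -1.e-04 -1.e+00]
```

Emit:
play_rows(
  offset=[
    [0, 0.05, 0.1],
    [0, 0.05, 0.2],
    [0, 0.05, 0.3],
    [0, 0.05, 0.4],
    [0, 0.05, 0.5],
    [0, 0.05, 0.6],
    [0, 0.05, 0.7],
    [0, 0.05, 0.8],
    [0, 0.05, 0.9],
    [0, 0.05, 0.9],
    [0, 0.05, 0.9],
    [0, 0.05, 0.9],
  ],
  turn=[0, 0, 0, 0, 0, 0, 0, 0, 0, 0, 0, 0],
  claw=[0, 0, 0, 0, 0, 0, 0, 0, 0, 0, 0, 0],
)

```text
clock: 5.82
tcp_pos: [0.4913, -0.1091, 0.0903]
tcp_rot: [-0.3, 0.954, -0.0, -0.0]
contact_force: [-1.0, 0.5, 2.0]
opening: 0.0001
finger_force: 0.9
```

```bash
python3 st.py
```

```text
5.825 z 0.0903 along 0.0297 lat -0.0004 F [-0.97  0.45  2.  ] x [-0.82   -0.5724  0.    ] z [ 0.e+00 -1.e-04 -1.e+00]
```

Contact is confirmed: about 2 N, with the cradle down roughly 4 mm. Starting the stroke.

Emit:
play_rows(
  offset=[
    [0, 0, 0.05],
    [-0.1, 0, 0.1],
    [-0.3, 0, 0.1],
    [-0.6, 0, 0.1],
    [-1.0, 0, 0.1],
    [-1.4, 0, 0.1],
    [-1.8, 0, 0.1],
    [-2.2, 0, 0.1],
    [-2.6, 0, 0.1],
    [-3.0, 0, 0.1],
    [-3.4, 0, 0.1],
    [-3.8, 0, 0.1],
    [-4.2, 0, 0.1],
    [-4.6, 0, 0.1],
    [-5.0, 0, 0.1],
    [-5.4, 0, 0.1],
    [-5.8, 0, 0.1],
    [-6.2, 0, 0.1],
    [-6.6, 0, 0.1],
    [-7.0, 0, 0.1],
  ],
  turn=[0, 0, 0, 0, 0, 0, 0, 0, 0, 0, 0, 0, 0, 0, 0, 0, 0, 0, 0, 0],
  claw=[0, 0, 0, 0, 0, 0, 0, 0, 0, 0, 0, 0, 0, 0, 0, 0, 0, 0, 0, 0],
)

```text
clock: 8.32
tcp_pos: [0.5489, -0.0688, 0.0892]
tcp_rot: [-0.3, 0.954, 0.0, -0.0]
contact_force: [-2.8, -1.5, 2.3]
opening: -0.0001
finger_force: 1.1
```

```bash
python3 st.py
```

```text
8.325 z 0.0892 along 0.1 lat -0.0003 F [-2.84 -1.48  2.33] x [-8.200e-01 -5.723e-01  1.000e-04] z [-1.e-04  0.e+00 -1.e+00]
```

The sideways force is rather high, so I'll check that the shaft hasn't slid by comparing the flange in the side view with before.

```bash
python3 - <<'E'
from bench import manip
import cv2,numpy as np
for n,(x0,x1,y0,y1) in (("side",(242,292,274,312)),("top",(302,344,256,290))):
    a=np.load(n+"1.npz")["frame"]; c=manip.capture(n); np.savez(n+"3.npz",**c); b=c["frame"]
    r=cv2.matchTemplate(b[y0-8:y1+8,x0-8:x1+8],a[y0:y1,x0:x1],cv2.TM_CCOEFF_NORMED)
    _,m,_,l=cv2.minMaxLoc(r); print(n,m,"shift",np.array(l)-8)
    o=np.hstack([cv2.resize(i[y0-20:y1+20,x0-20:x1+20],(390,330),interpolation=cv2.INTER_CUBIC) for i in (a,b)])
    cv2.imwrite(f"pics/cmp_{n}.png",o[:,:,::-1])
cv2.imwrite("pics/cmp.png",cv2.resize(np.vstack([cv2.imread("pics/cmp_side.png"),cv2.imread("pics/cmp_top.png")]),(700,594)))
E
python3 st.py
```

```text
side 0.9526815414428711 shift [0 1]
top 0.7059568166732788 shift [0 0]
8.425 z 0.0894 along 0.1005 lat -0.0004 F [-0.53  0.52  2.25] x [-0.82   -0.5724 -0.0009] z [ 9.e-04  4.e-04 -1.e+00]
```

View pics/cmp.png

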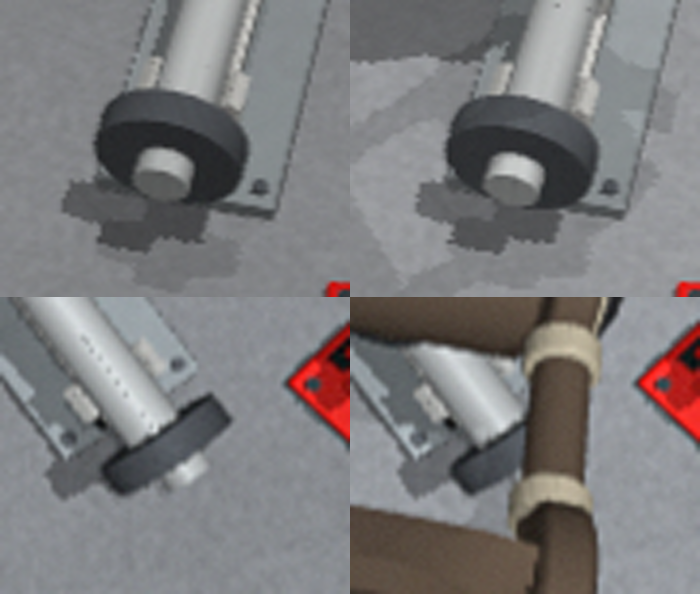

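The flange sits in the same place along the axis and is about 1 px lower because the cradle is pressed, so nothing has slid. I'll continue to the free end.

Emit:
play_rows(
  offset=[
    [-0.2, 0, 0],
    [-0.5, 0, 0],
    [-0.9, 0, 0],
    [-1.4, 0, 0],
    [-1.9, 0, 0],
    [-2.4, 0, 0],
    [-2.9, 0, 0],
    [-3.4, 0, 0],
    [-3.9, 0, 0],
    [-4.4, 0, 0],
    [-4.9, 0, 0],
    [-5.4, 0, 0],
    [-5.9, 0, 0],
    [-6.4, 0, 0],
    [-6.9, 0, 0],
    [-7.4, 0, 0],
    [-7.8, 0, 0],
    [-8.1, 0, 0],
    [-8.2, 0, 0],
    [-8.2, 0, 0],
  ],
  turn=[0, 0, 0, 0, 0, 0, 0, 0, 0, 0, 0, 0, 0, 0, 0, 0, 0, 0, 0, 0],
  claw=[0, 0, 0, 0, 0, 0, 0, 0, 0, 0, 0, 0, 0, 0, 0, 0, 0, 0, 0, 0],
)

```text
clock: 10.92
tcp_pos: [0.6161, -0.0219, 0.0893]
tcp_rot: [-0.3, 0.954, 0.0, 0.0]
contact_force: [-0.7, -0.2, 1.4]
opening: 0.0001
finger_force: 1.1
```

```bash
python3 st.py
```

```text
10.925 z 0.0893 along 0.1819 lat -0.0003 F [-0.71 -0.15  1.37] x [-8.201e-01 -5.722e-01 -5.000e-04] z [ 4.e-04  2.e-04 -1.e+00]
```

Now at 182 mm along and still pressing. Lifting away.

Emit:
play_rows(
  offset=[
    [0, 0, -0.1],
    [0, 0, -0.2],
    [0, 0, -0.4],
    [0, 0, -0.6],
    [0, 0, -0.9],
    [0, 0, -1.5],
    [0, 0, -2.5],
    [0, 0, -4],
    [0, 0, -6],
    [0, 0, -8],
    [0, 0, -10],
    [0, 0, -12],
    [0, 0, -12],
    [0, 0, -12],
    [0, 0, -12],
    [0, 0, -12],
  ],
  turn=[0, 0, 0, 0, 0, 0, 0, 0, 0, 0, 0, 0, 0, 0, 0, 0],
  claw=[0, 0, 0, 0, 0, 0, 0, 0, 0, 0, 0, 0, 0, 0, 0, 0],
)

```text
clock: 12.92
tcp_pos: [0.6153, -0.022, 0.2082]
tcp_rot: [-0.3, 0.954, 0.0, -0.001]
contact_force: [0.4, -0.0, -0.3]
opening: 0.0006
finger_force: 0.0
```

```bash
python3 st.py && python3 - <<'E'
from bench import manip
import cv2,numpy as np
c=manip.capture("side"); a=np.load("side1.npz")["frame"]; b=c["frame"]
x0,x1,y0,y1=242,292,274,312
r=cv2.matchTemplate(b[y0-8:y1+8,x0-8:x1+8],a[y0:y1,x0:x1],cv2.TM_CCOEFF_NORMED); print(cv2.minMaxLoc(r))
cv2.imwrite("pics/end.png",b[:,:,::-1])
E
```

```text
12.925 z 0.2082 along 0.1812 lat 0.0001 F [ 0.44 -0.05 -0.27] x [-0.82   -0.5723  0.0015] z [-2.e-03  2.e-04 -1.e+00]
(0.03126728534698486, 0.9941517114639282, (0, 16), (8, 8))
```

View pics/end.png

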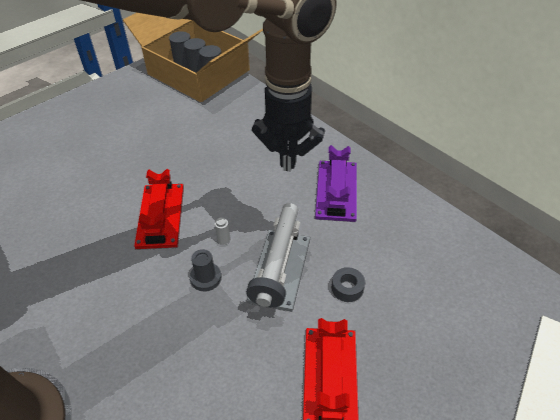

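The gripper is clear above the stand. The shaft is back at its starting pixels (flange at (266,292), shift 0), and the bushing, pin and collar haven't moved.

```bash
python3 -c "from bench import manip; print(manip.sign_off())"
```

```text
the job is handed in; nothing more can be done
None
```

I stroked the shaft's top in one pass from 30 mm to 182 mm from the flange, with the cradle pressed about 4–5 mm each time I checked, then lifted clear and handed in at about 13 s; the shaft and bystanders were where they started.

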